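Trip-test and reset the bench breaker, then hold the selector at its third stop

ROBOT

A 6-joint arm with a two-finger parallel gripper is mounted at the origin on the work surface. World frame = base frame: x ahead of the robot, y to its left, z up, the work surface at z = 0. Lengths are in m, angles in rad, forces in N, time in s.
With the tool pointing down it reaches from about 0.35 to 0.975 m from the base axis. Payload 4.9 kg.
Tool frame: the origin (TCP) lies between the finger pads; the fingertips stand 19 mm ahead of it and the grasp point (between the pads) is the TCP; z points along the fingers, y is the direction in which the jaws open and shut (so a half turn about z gives the same grasp; the last joint's range is limited). The gripper opens to 85 mm and grips with 20 to 120 N. Pads are 22 mm wide; open, the fingers measure 114 mm over their backs; the gripper's body (76 mm by 85 mm) begins 54 mm behind the grasp point. The pads swing forward as they close: fully open they stand 13 mm farther back than shut.
Start: joints at [1.132, 0.053, 1.613, -0, 1.476, -0.119], TCP at [0.196, 0.593, 0.25] pointing down, gripper open.
Joint ranges: [-3.01, 3.01], [-1.01, 2.22], [0.06, 2.58], [-1.02, 4.17], [0.09, 2.62], [-3.14, 3.14]. Speed limits (rad/s): [2.57, 2.57, 3.14, 3.14, 3.14, 3.14].

INTERFACE

Orientations are given as a unit quaternion [w, x, y, z].
In Python, from plant import state, grab_frame, calibration, job_done gives the robot as it stands. The module is installed in compiled form; this text tells all that it offers.
- The arm moves only by the tool servo_tool, never from a script. Its argument "deltas" is a list that holds one entry, the list of rows, each a list of 5 numbers: the finger opening in mm, from 0 to 85.4, then the shift along the world's x, y, z in mm, then the turn about the world's z in units of 6 degrees (1.0 is 6 degrees). A call has 1 to 5 rows; each row is the pose to reach, as a shift and turn from the pose commanded when the call began; what a row does not reach only later rows make up. A row lasts 1/8 s, in which the tool goes at most 62.5 mm and 10.7 degrees, less where a joint would pass 70% of its speed; a pose out of reach is approached as far as the arm can. A call with a gripper value outside its range is refused whole. The fingers move at their own pace and stop on an object; the grip force is fixed at half the most. Time passes only in rows, so rows that repeat a pose let the fingers close. It gives the time, the measured TCP pose, the force and the opening at its end, in the units of the state.
- state(): the state, without advancing time (a new reading comes with each control period).
- grab_frame(name): name is "scene" or "top"; returns the picture (480x640x3 uint8, red, green, blue); there is no depth.
- calibration(name): a dict with "intrinsics" (3x3 intrinsics, pixels), "k1" (the pictures are not rectified: a ray, as slopes to the right and down, at radius r is drawn at 1 + k1 r^2 times it, then the intrinsics apply), "world_from_camera" (4x4, takes a point from camera to world coordinates). Camera axes: x right, y down, z forward; pixel columns grow to the right and rows downward; lengths in m; the calibration is good to about 2 mm. A picture is of the moment at which its call begins. calibration takes no time and is no camera call.
- job_done(): hands the job in, once; it reports no verdict.
The state is a dict: "time": time; "joint_pos": joint angles; "joint_vel": joint speeds; "joint_efforts": joint torques, N m; "tool_pos": TCP position; "tool_rot": TCP orientation; "contact_force": force on the tool from outside, world axes, zero at the start; "ft_torque": the same for the moment, N m; "gripper_width": opening from 0.0 (shut) to 1.0 (fully open).
Only numpy, scipy, OpenCV 4.12 (cv2) and the standard library are available. Lean on these libraries where they do the work, as an engineer would, in place of code of your own. Each camera call takes 0.05 s, during which the arm holds its last target.

TASK

Check the power box of the soldering bench: press its test button so that the trip lever drops by itself, then lift the lever back up until it stays up. Then turn the load selector knob clockwise from its rest, counting the clicks, to the third stop and not past it, and keep hold of the knob there: the program finishes with the gripper still holding the knob at the third stop. Leave the other things on the bench where they are.

Things in the scene. Friction and masses are not known exactly. Their poses are not given: they have to be found in the camera images.
- breaker_box: Grey fixed box, 150 x 190 mm (its x, y) and 60 mm high, with a trip lever and a test button on its flat top. Origin: centre of its underside. Its x axis points away from the robot side, its y axis to the left; it may stand left or right of the selector box, turned up to 0.3 rad.
- button_top (a point): Centre of the top face of the test button on the breaker box: a round black cap, 22 mm in diameter, standing 18 mm above the box's top, 90 mm left of the lever and 16 mm nearer the robot than the lever's pivot. It is pressed straight down.
- test_button (a joint): How far the button is pressed: 0 released, 0.007 fully in (m); a spring pushes back with 1.5 N at first and 5 N fully in. It trips the lever at about 0.004. The lever cannot stay up while the button is held down.
- lever_tip (a point): Centre of the lever's black ball handle, 20 mm in diameter, at the end of a 10 mm thick steel rod. It lies 70 mm from the pivot axis.
- lever_pivot (a point): Point on the lever's pivot axis at the rod's root, 4 mm above the top of the breaker box; the axis runs along the box's y. Its axes are those of the box.
- trip_lever (a joint): Lever angle (rad). 0: up, leaning 0.175 rad past upright to the box's +x (away from the robot), where its weight keeps it. 1.396: dropped, leaning 1.22 rad from upright to the box's -x (towards the robot), the ball then 28 mm above the box's top. It falls over freely from either side of upright (joint value 0.175) and weighs 60 g.
- selector_box: Grey fixed box, 180 x 150 mm (its x, y) and 60 mm high, with the selector knob on its top, 30 mm to the robot's side of the middle, and a read-out window and a loose small jar at the far edge. Origin: centre of its underside; x axis away from the robot side; turned up to 0.3 rad.
- selector_grip (a point): Point on the knob's upright axis at the height to grip, 37 mm above the box's top and 7 mm below the knob's top. The knob is a black bar 42 mm long, 14 mm thick and 32 mm high on a disc 44 mm in diameter, with a white pointer line on one end. The bar lies along this point's x axis; the pointer is at its -x end. The axes turn with the knob.
- selector (a joint): Knob angle (rad), growing as the knob is turned clockwise seen from above. It starts at the rest stop, 0 (pointer towards the box's robot side). Click stops every 0.419 rad (24 degrees), each with a white tick on the box: 0, 0.419, 0.838, 1.257 (the third stop), 1.676, 2.094. Half-way between two stops the knob snaps on; turning takes up to about 0.08 N m.
Not all that is in view belongs to the job. Leave any yellow look-alike of the breaker_box alone.

How it is judged:
On the way, in this order (a step that is already met when the one before it is completed fails the run):
1. the test button is pressed while the lever is still up (value of joint test_button above 0.0035 m and value of joint trip_lever below 0.9 rad).
2. the lever has dropped by itself, untouched (value of joint trip_lever above 1.2 rad and contact force between each of the arm, the fingers and trip_lever below 0.3 N and value of joint selector below 0.2 rad), for 0.02 s.
3. the lever is lifted back and stays up untouched, the button out, the knob still at rest (value of joint trip_lever below 0.08 rad and contact force between each of the arm, the fingers and trip_lever below 0.1 N and value of joint test_button below 0.002 m and value of joint selector below 0.2 rad), for 0.2 s.
4. the knob is at the third stop in the gripper (value of joint selector between 1.157 and 1.357 rad and contact force between the fingers and selector above 4 N), for 0.2 s.
At the end, for the whole second after the job is handed in: The selector knob is at its third stop (1.257 rad, within 0.1 rad) and held between the fingers (more than 4 N, grasp point within 40 mm of the grip point); the trip lever stands up (within 0.08 rad of its up end) and the button is out (all of step 4 and distance between the grasp point and selector_grip below 0.04 m and value of joint trip_lever below 0.08 rad and value of joint test_button below 0.002 m); the arm keeps its last pose, push and grip.
It fails at once if the knob is turned past the third stop, over the next click (value of joint selector above 1.47 rad).
It fails at once if the bystanders are disturbed (distance of any of flux_jar, solder_spool, screwdriver, tweezers, circuit_board, brush, cleaner from where it was at the start of the episode above 0.02 m).
It also fails if it takes over 67 s, if anything falls off the work surface, if the arm or the gripper's body presses on something with over 40 N, if the wrist force passes 120 N, or if a joint passes its speed limit or range.

## Working session

There is one attempt and no reset: what is moved stays moved. The work goes in short steps, Python scripts to look and compute and a tool call to move; the robot and the scene stay as the last step left them, time stands still between calls to the robot, and variables do not carry over. Pictures are saved under pics/ and viewed, and the job is handed in when it is done.

Besides the shell and the picture viewer there is one more tool, called after "Request:" in YAML: its name, and indented under it one key for each argument. servo_tool: Moves the arm, as the interface text tells. Its arguments: {"type":"object","properties":{"deltas":{"type":"array","items":{"type":"array","items":{"type":"array","items":{"type":"number"}}}}},"required":["deltas"]}

```bash
mkdir -p pics
python3 - <<'E'
from plant import *
import cv2
for n in("scene","top"):
    f=grab_frame(n); cv2.imwrite(f"pics/{n}0.png",f[:,:,::-1])
    c=calibration(n); print(n,c)
print(state())
E
```

```text
scene {'intrinsics': array([[490.63985755,   0.        , 322.331573  ],
       [  0.        , 490.63985755, 239.13267574],
       [  0.        ,   0.        ,   1.        ]]), 'k1': -0.13821940649266878, 'world_from_camera': array([[-0.60661248,  0.44855483, -0.65636869,  1.10840458],
       [ 0.79470995,  0.36435085, -0.48547355,  0.43286456],
       [ 0.02138698, -0.81611704, -0.57749076,  0.72252935],
       [ 0.        ,  0.        ,  0.        ,  1.        ]])}
top {'intrinsics': array([[507.87362054,   0.        , 320.0822226 ],
       [  0.        , 507.87362054, 241.2582622 ],
       [  0.        ,   0.        ,   1.        ]]), 'k1': -0.10398570213881508, 'world_from_camera': array([[ 0.00651619, -0.98659385,  0.16306478,  0.23093713],
       [-0.99994935, -0.00517797,  0.00863038, -0.07466355],
       [-0.00767033, -0.16311276, -0.98657762,  1.32427069],
       [ 0.        ,  0.        ,  0.        ,  1.        ]])}
{'time': 0.1, 'joint_pos': array([ 1.13198614e+00,  5.33359952e-02,  1.61416928e+00, -3.44844226e-05,
        1.47595850e+00, -1.18989303e-01]), 'joint_vel': array([ 0.0006882 , -0.00070189, -0.00366204,  0.00024415, -0.00429904,
       -0.00118079]), 'joint_efforts': array([-7.94864854e-05, -3.94905138e+01, -3.71362209e+01, -1.46992825e-04,
        3.93023685e-03,  1.54799949e-05]), 'tool_pos': array([0.19627567, 0.59282953, 0.24915039]), 'tool_rot': array([-2.41058264e-04,  1.59228094e-01,  9.87241378e-01, -9.04135293e-04]), 'contact_force': array([ 0.10535836,  0.0215769 , -0.33836596]), 'ft_torque': array([ 0.00812172, -0.03118272,  0.02097362]), 'gripper_width': 1.0032118297958406}
```

View pics/scene0.png

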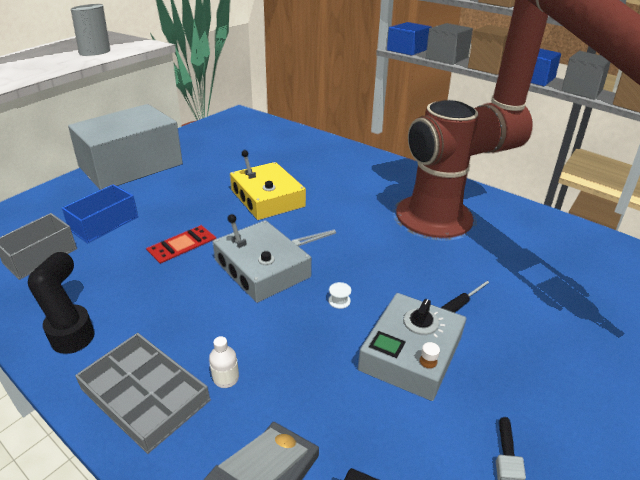

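View pics/top0.png

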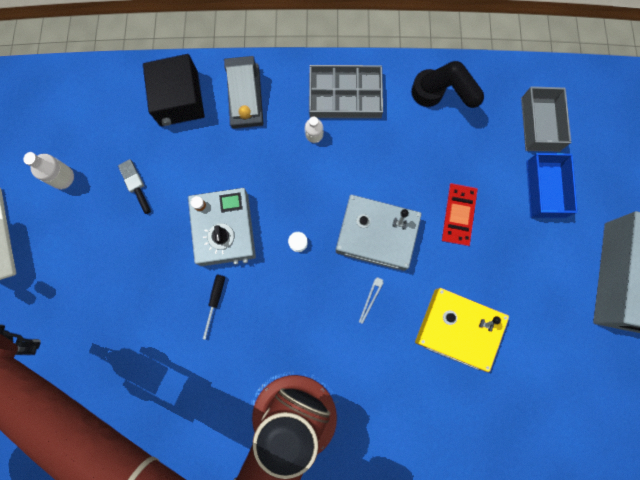

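The scene picture shows the grey breaker box at (262,262), with its button at (266,257) and lever ball at (232,218). The selector box is at (412,345) with its knob at (424,312). In the top picture the breaker box is at (380,232), with its button at (364,220) and ball at (404,213), and the selector knob is at (220,236).

Possible mix-ups: the yellow decoy at top (463,330) / scene (267,190), the plain grey box at scene (125,145), and the grey bins. By the description I choose the grey box with the lever, at top (380,232). Next, close crops.

```bash
cat > h.py <<'E'
import numpy as np,cv2
from plant import *
def ray(n,u,v):
    c=calibration(n);K=c["intrinsics"];T=c["world_from_camera"]
    p=cv2.undistortPoints(np.array([[[u,v]]],float),K,np.array([c["k1"],0,0,0,0]))[0,0]
    # exact via fixed-point in cv2
    d=T[:3,:3]@np.array([p[0],p[1],1.]);return T[:3,3],d/np.linalg.norm(d)
def onz(n,u,v,z):
    o,d=ray(n,u,v);return o+d*(z-o[2])/d[2]
def tri(a,b):
    A=np.zeros((3,3));r=np.zeros(3);R=[ray("scene",*a),ray("top",*b)]
    for o,d in R:
        P=np.eye(3)-np.outer(d,d);A+=P;r+=P@o
    x=np.linalg.solve(A,r);return x,[np.linalg.norm((np.eye(3)-np.outer(d,d))@(x-o)) for o,d in R]
def proj(n,p):
    c=calibration(n);K=c["intrinsics"];T=np.linalg.inv(c["world_from_camera"])
    q=T[:3,:3]@np.asarray(p,float)+T[:3,3];return cv2.projectPoints(q[None,None],np.zeros(3),np.zeros(3),K,np.array([c["k1"],0,0,0,0]))[0].ravel()
E
python3 - <<'E'
import cv2,numpy as np
s=cv2.imread("pics/scene0.png");t=cv2.imread("pics/top0.png")
def crop(im,x,y,w,h):return cv2.resize(im[y:y+h,x:x+w],(400,300),interpolation=cv2.INTER_CUBIC)
o=np.vstack([np.hstack([crop(s,205,205,120,90),crop(t,320,180,120,90)]),np.hstack([crop(s,355,285,120,90),crop(t,160,180,120,90)])])
cv2.imwrite("pics/crop0.png",o)
E
```

```text
(no output)
```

View pics/crop0.png

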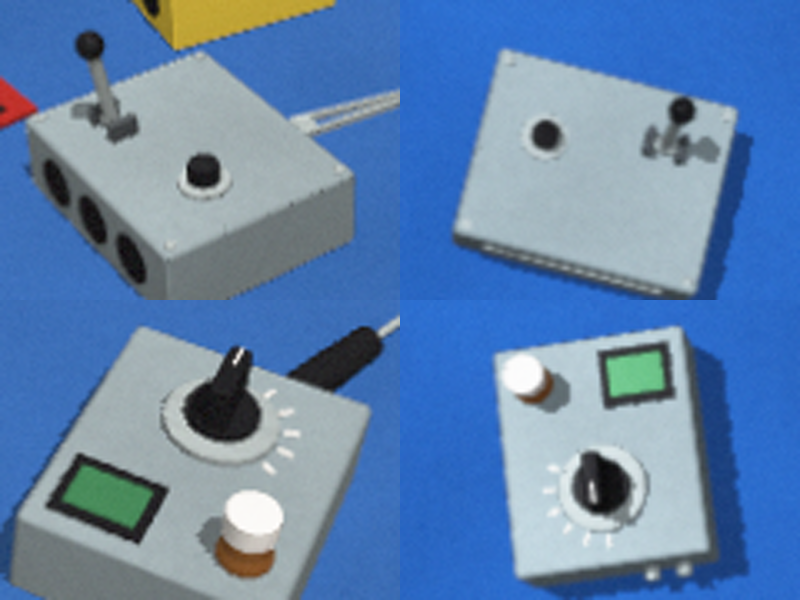

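Run:
```python
from h import *
s=cv2.imread("pics/scene0.png");t=cv2.imread("pics/top0.png")
def blob(im,u,v,r=8,th=60):
    m=(im.max(2)<th).astype(np.uint8); y0,x0=v-r,u-r
    mm=m[y0:v+r+1,x0:u+r+1]; n,l,st,c=cv2.connectedComponentsWithStats(mm)
    k=1+np.argmax(st[1:,4]);return c[k]+[x0,y0],st[k]
for im,n,u,v in[(s,"s",231,218),(s,"s",266,257),(t,"t",404,213),(t,"t",363,220)]:print(n,blob(im,u,v))
def cr(ox,oy,x,y):return (ox+x/3.3333-.35,oy+y/3.3333-.35)
B=[onz("top",*cr(320,180,x,y),.06)[:2] for x,y in[(100,50),(337,108),(295,293),(55,232)]]
S=[onz("top",*cr(160,180,x,y),.06)[:2] for x,y in[(95,50+4),(282,28),(310,252),(119,278)]]
for n,Q in(("B",B),("S",S)):
    Q=np.array(Q);print(n,Q.round(4).tolist(),Q.mean(0).round(4),[np.linalg.norm(Q[i]-Q[(i+1)%4]).round(4) for i in range(4)],
    'yaw',[np.round(np.arctan2(*(d[::-1])),3) for d in(Q[0]-Q[3],Q[1]-Q[2])],'yax',[np.round(np.arctan2(-d[0],d[1]),3) for d in(Q[0]-Q[1],Q[3]-Q[2])])
ball=tri(blob(s,231,218)[0],blob(t,404,213)[0]);print("ball",ball)
b=tri(blob(s,266,257)[0],blob(t,363,220)[0]);print("btn",b)
print("jar/knob disc etc", onz("top",*cr(160,180,202,487),.072))
```

```text
s (array([231.6, 218.4]), array([ 5,  5,  8,  8, 50], dtype=int32))
s (array([265.61842105, 256.        ]), array([ 3,  3, 10,  9, 76], dtype=int32))
t (array([404.15384615, 212.92307692]), array([ 5,  5,  7,  7, 39], dtype=int32))
t (array([363.325, 220.025]), array([ 5,  5,  7,  7, 40], dtype=int32))
B [[0.5614, -0.1386], [0.5169, -0.3203], [0.3743, -0.2848], [0.4197, -0.1042]] [ 0.4681 -0.212 ] [np.float64(0.1871), np.float64(0.147), np.float64(0.1863), np.float64(0.1458)] yaw [np.float64(-0.239), np.float64(-0.244)] yax [np.float64(-0.24), np.float64(-0.247)]
S [[0.5572, 0.2785], [0.578, 0.1329], [0.4033, 0.106], [0.3824, 0.2512]] [0.4802 0.1922] [np.float64(0.1471), np.float64(0.1768), np.float64(0.1466), np.float64(0.1769)] yaw [np.float64(0.155), np.float64(0.153)] yax [np.float64(0.142), np.float64(0.143)]
ball (array([ 0.49929696, -0.26732092,  0.13106344]), [np.float64(0.001371870498316826), np.float64(0.0013718704983167697)])
btn (array([ 0.49417317, -0.17350377,  0.06857534]), [np.float64(0.0012714662360929952), np.float64(0.0012714662360929622)])
jar/knob disc etc [0.22658638 0.17978306 0.072     ]
```

Two views agree on the geometry:

| Item | Position or angle |
|---|---|
| Button | (0.494, -0.1735), top at z = 0.078 |
| Pivot | about (0.4875, -0.264) |
| Breaker box yaw | -0.242 |
| Knob | about (0.4505, 0.188) |
| Selector box yaw | 0.15 |

Moving towards the button with the fingers shut.

Request:
servo_tool:
  deltas:
    - [[0,22,-57,0,0.2],[0,44,-114,0,0.4],[0,66,-171,0,0.74],[0,88,-228,0,0.74],[0,110,-285,0,0.74]]

```text
time: 0.72
tool_pos: [0.3066, 0.3064, 0.2498]
tool_rot: [0.0, 0.12, 0.993, -0.0]
contact_force: [1.9, 0.0, 1.3]
gripper_width: -0.0
```

Request:
servo_tool:
  deltas:
    - [[0,22,-57,0,0],[0,44,-114,0,0],[0,66,-171,0,0],[0,88,-228,0,0],[0,110,-285,0,0]]

```text
time: 1.35
tool_pos: [0.4166, 0.0213, 0.2501]
tool_rot: [0.0, 0.121, 0.993, 0.0]
contact_force: [1.0, 0.2, 0.1]
gripper_width: 0.003
```

Request:
servo_tool:
  deltas:
    - [[0,22,-57,0,0],[0,44,-114,-20,0],[0,66,-171,-60,0],[0,78,-196,-110,0],[0,78,-196,-125,0]]

```text
time: 1.98
tool_pos: [0.4927, -0.1738, 0.1209]
tool_rot: [-0.003, 0.122, 0.992, 0.001]
contact_force: [-0.8, 0.3, 0.3]
gripper_width: 0.002
```

Request:
servo_tool:
  deltas:
    - [[0,0,0,-20,0],[0,0,0,-28,0],[0,0,0,-31,0],[0,0,0,-33,0],[0,0,0,-33,0]]

```text
time: 2.6
tool_pos: [0.4949, -0.1727, 0.0932]
tool_rot: [0.001, 0.121, 0.993, -0.0]
contact_force: [-1.9, 0.9, 3.5]
gripper_width: 0.005
```

Run:
```python
from h import *
print(state()["tool_pos"],state()["contact_force"])
f=grab_frame("scene")[:,:,::-1];cv2.imwrite("pics/s1.png",cv2.resize(f[180:330,160:360],(800,600)))
```

```text
[ 0.49488806 -0.172749    0.09323783] [-1.92343528  0.88300626  3.47356478]
```

View pics/s1.png

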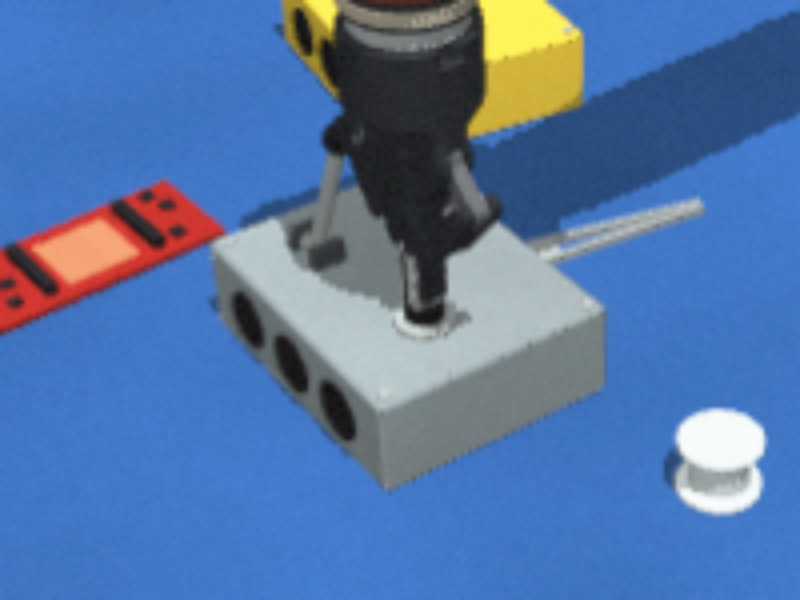

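The fingers are on the button (425,310), and the lever (ball at 335,135) has left its up stop. I'll press a bit more and wait.

Request:
servo_tool:
  deltas:
    - [[0,0,0,-1.5,0],[0,0,0,-1.5,0],[0,0,0,-1.5,0],[0,0,0,-1.5,0],[0,0,0,-1.5,0]]

```text
time: 3.28
tool_pos: [0.4949, -0.1728, 0.0911]
tool_rot: [0.001, 0.121, 0.993, -0.0]
contact_force: [-0.3, 1.1, 4.6]
gripper_width: 0.001
```

Run:
```python
from h import *
f=grab_frame("scene")[:,:,::-1];cv2.imwrite("pics/s2.png",cv2.resize(f[180:330,160:360],(800,600)))
```

```text
(no output)
```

View pics/s2.png

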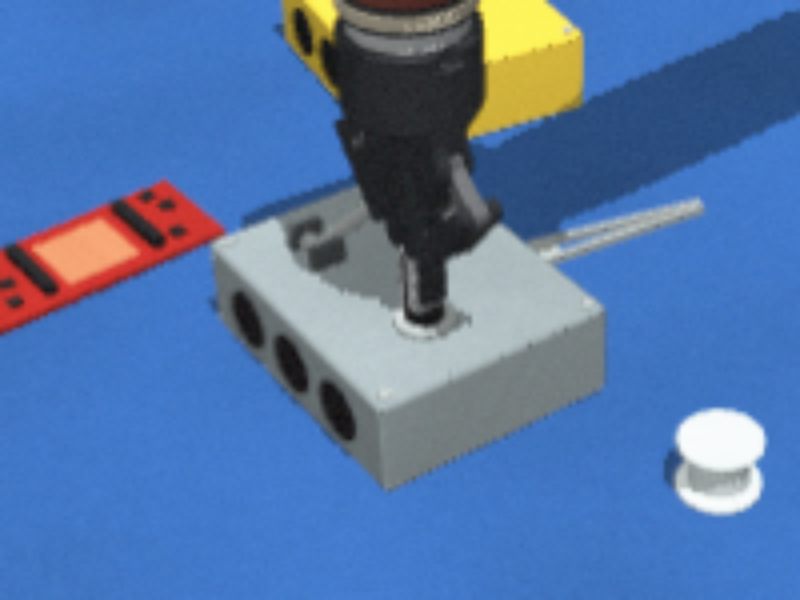

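The lever has dropped: the rod now lies towards the robot from (320,240). Raising the arm, moving over the dropped ball and opening partly.

Request:
servo_tool:
  deltas:
    - [[0,0,0,40,0],[0,0,0,80,0],[45,-25,-26,90,0],[45,-50,-52,90,0],[45,-71,-76,90,0]]

```text
time: 3.95
tool_pos: [0.4223, -0.2493, 0.18]
tool_rot: [-0.0, 0.121, 0.993, -0.0]
contact_force: [-0.1, 0.6, 0.4]
gripper_width: 0.522
```

Request:
servo_tool:
  deltas:
    - [[45,0,0,0,0],[45,0,0,0,0]]

```text
time: 4.2
tool_pos: [0.4235, -0.2483, 0.1802]
tool_rot: [-0.0, 0.121, 0.993, 0.0]
contact_force: [0.8, -0.4, 0.2]
gripper_width: 0.531
```

Run:
```python
from h import *
s=state();print(s["tool_pos"],s["gripper_width"])
f=grab_frame("scene")[:,:,::-1];g=grab_frame("top")[:,:,::-1]
print(proj("scene",(.4237,-.2486,.088)),proj("top",(.4237,-.2486,.088)))
cv2.imwrite("pics/s3.png",np.hstack([cv2.resize(f[200:290,200:290],(400,400)),cv2.resize(g[180:280,330:430],(400,400))]))
```

```text
[ 0.42346827 -0.24835     0.18019471] 0.5314753122598429
[262.6517759  223.09297733] [394.96424072 246.27570388]
```

View pics/s3.png

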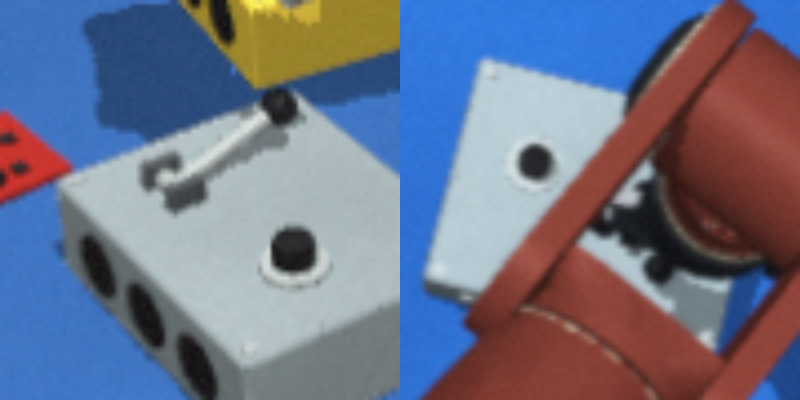

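The button is out again at (292,250) in the left half of the crop. The ball is at scene (262.6,223.4), which matches the prediction. Descending and closing.

Request:
servo_tool:
  deltas:
    - [[45,0,0,-50,0],[45,0,0,-80,0],[45,0,0,-90,0],[18,0,0,-90,0],[15,0,0,-90,0]]

```text
time: 4.92
tool_pos: [0.4244, -0.247, 0.0918]
tool_rot: [0.001, 0.121, 0.993, 0.002]
contact_force: [1.8, 8.1, 0.9]
gripper_width: 0.19
```

Request:
servo_tool:
  deltas:
    - [[15,0,0,0,0],[15,0,0,0,0]]

```text
time: 5.18
tool_pos: [0.4245, -0.247, 0.0919]
tool_rot: [0.001, 0.121, 0.993, 0.002]
contact_force: [2.2, 7.7, 0.1]
gripper_width: 0.192
```

Request:
servo_tool:
  deltas:
    - [[15,4,0,10,0],[15,10.6,-1,19.5,0],[15,18,-2.5,28,0],[15,25.4,-4.3,34,0],[15,34,-6.5,39,0]]

```text
time: 5.8
tool_pos: [0.4581, -0.2552, 0.1296]
tool_rot: [0.0, 0.121, 0.993, 0.0]
contact_force: [8.1, 1.1, -14.2]
gripper_width: 0.191
```

Request:
servo_tool:
  deltas:
    - [[15,10,-2.5,4,0],[15,20,-5,6,0],[15,30,-7.3,7,0],[15,36,-9,6.5,0],[15,41.5,-10.2,6,0]]

```text
time: 6.42
tool_pos: [0.4996, -0.2659, 0.1364]
tool_rot: [0.0, 0.121, 0.993, -0.0]
contact_force: [-1.2, -0.5, 0.5]
gripper_width: 0.178
```

Run:
```python
from h import *
s=state();print(s["tool_pos"],s["gripper_width"],s["contact_force"])
f=grab_frame("scene")[:,:,::-1]
cv2.imwrite("pics/s4.png",cv2.resize(f[180:300,180:300],(600,600)))
```

```text
[ 0.49956445 -0.26589864  0.13637039] 0.1775428749552104 [-1.20706872 -0.47179143  0.54643648]
```

View pics/s4.png

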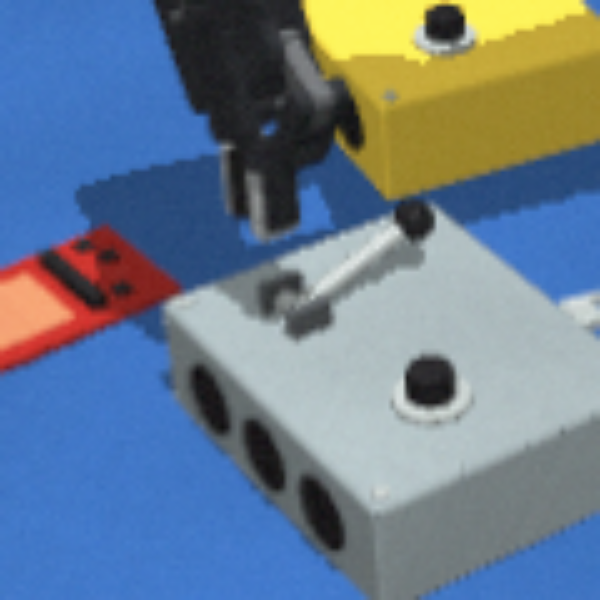

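The ball slipped out because the pads held it too high (16 mm opening on a 20 mm ball). The lever is lying dropped again with its ball at (413,220). I'll repeat the grasp lower, since the pads stand back a little when part open.

Request:
servo_tool:
  deltas:
    - [[45,0,0,25,0],[45,-25,6,40,0],[45,-55,14,40,0],[45,-75,18,40,0],[45,-75,18,10,0]]

```text
time: 7.1
tool_pos: [0.4245, -0.2485, 0.1483]
tool_rot: [0.003, 0.121, 0.993, -0.002]
contact_force: [-0.8, 0.7, -0.1]
gripper_width: 0.53
```

Request:
servo_tool:
  deltas:
    - [[45,0,0,-40,0],[45,0,0,-58,0],[45,0,0,-64,0],[45,0,0,-64,0]]

```text
time: 7.6
tool_pos: [0.4244, -0.2478, 0.0825]
tool_rot: [0.0, 0.121, 0.993, -0.0]
contact_force: [-0.2, -0.3, 0.1]
gripper_width: 0.529
```

Request:
servo_tool:
  deltas:
    - [[18,0,0,0,0],[15,0,0,0,0],[15,0,0,0,0],[15,0,0,0,0]]

```text
time: 8.1
tool_pos: [0.4251, -0.247, 0.0835]
tool_rot: [0.001, 0.121, 0.993, 0.001]
contact_force: [0.3, 5.7, 4.9]
gripper_width: 0.198
```

Run:
```python
from h import *
s=state();print(s["tool_pos"],s["gripper_width"],s["contact_force"])
f=grab_frame("scene")[:,:,::-1]
cv2.imwrite("pics/s5.png",cv2.resize(f[180:300,180:300],(600,600)))
```

```text
[ 0.4250738  -0.24696423  0.08345062] 0.19771090964531088 [0.32917337 5.71589939 4.89594467]
```

View pics/s5.png

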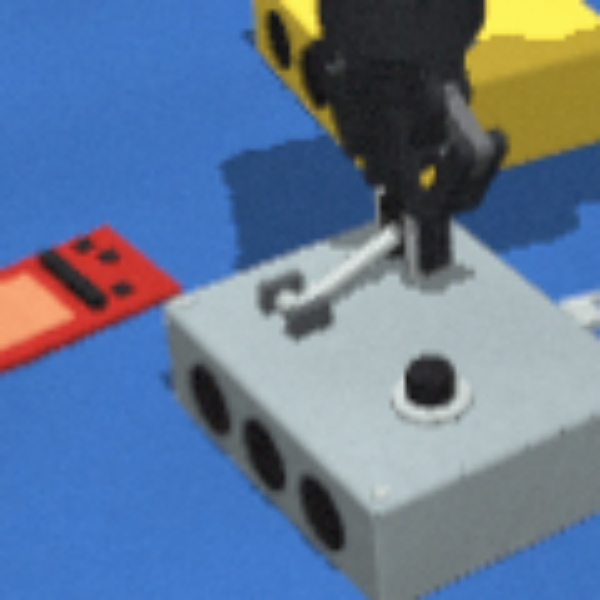

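Request:
servo_tool:
  deltas:
    - [[15,1.5,0,5,0],[15,4,-0.5,10,0],[15,7,-1.2,15,0],[15,10.5,-2,19.5,0],[15,14.5,-3,24,0]]

```text
time: 8.78
tool_pos: [0.4384, -0.2502, 0.1054]
tool_rot: [-0.0, 0.121, 0.993, 0.0]
contact_force: [3.0, 0.6, -8.2]
gripper_width: 0.199
```

Run:
```python
from h import *
s=state();print(s["tool_pos"],s["gripper_width"],s["contact_force"])
f=grab_frame("scene")[:,:,::-1]
cv2.imwrite("pics/s6.png",cv2.resize(f[180:300,180:300],(600,600)))
```

```text
[ 0.4384372  -0.25021396  0.10542498] 0.19858365063960318 [ 2.98976625  0.57728944 -8.15196622]
```

View pics/s6.png

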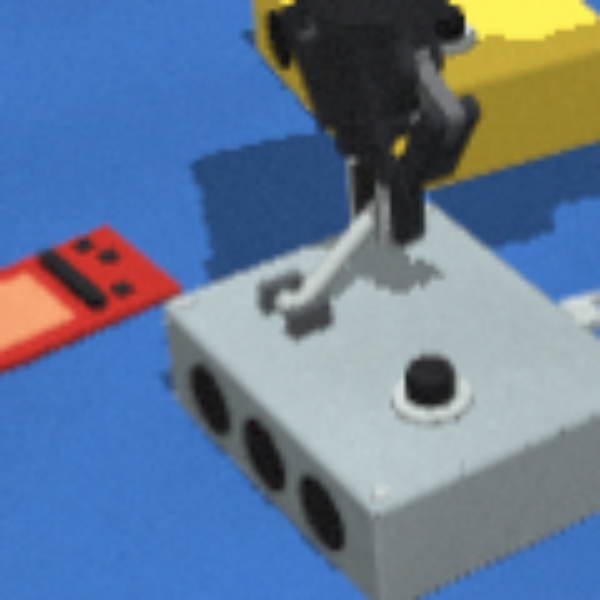

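The grasp holds and the lever is rising (rod at 340,255). Continuing the arc with z lagging a little to relieve the 8 N radial pull.

Request:
servo_tool:
  deltas:
    - [[15,5.5,-1.3,3.5,0],[15,11,-2.7,8,0],[15,17,-4.1,11.5,0],[15,23,-5.6,14,0],[15,29,-7,16,0]]

```text
time: 9.45
tool_pos: [0.4671, -0.2576, 0.1226]
tool_rot: [-0.001, 0.121, 0.993, -0.0]
contact_force: [-2.2, -1.2, -3.5]
gripper_width: 0.192
```

Request:
servo_tool:
  deltas:
    - [[15,7,-1.8,2,0],[15,14,-3.5,3.2,0],[15,21,-5.2,3.5,0],[15,27,-6.7,3,0],[15,32,-8,2.5,0]]

```text
time: 10.07
tool_pos: [0.5, -0.2657, 0.1245]
tool_rot: [0.0, 0.121, 0.993, -0.0]
contact_force: [-0.0, -0.1, -0.1]
gripper_width: 0.171
```

Run:
```python
from h import *
s=state();print(s["tool_pos"],s["gripper_width"],s["contact_force"])
f=grab_frame("scene")[:,:,::-1]
cv2.imwrite("pics/s7.png",cv2.resize(f[180:300,180:300],(600,600)))
```

```text
[ 0.50003236 -0.26566274  0.12447774] 0.17132402344661138 [-0.03726882 -0.0510279  -0.06123727]
```

View pics/s7.png

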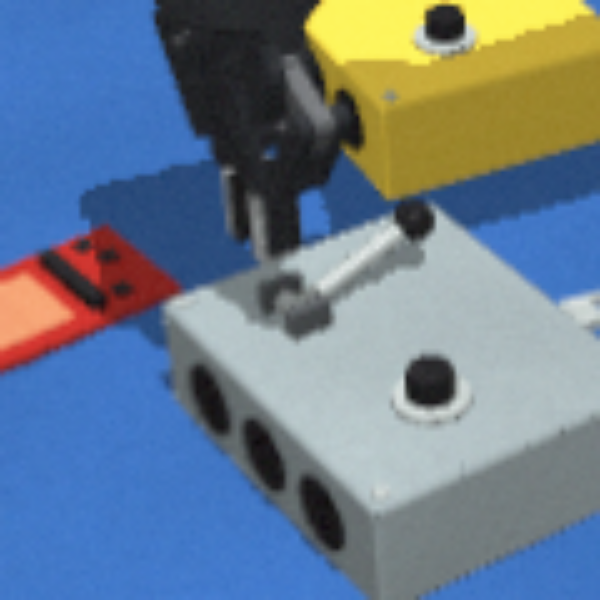

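It slipped again, and the lever is down once more (ball at 413,220). The opening command of 15 mm was close to the held width, so the grip was probably weak. I'll regrasp with a command of 0 for full grip force.

Request:
servo_tool:
  deltas:
    - [[45,0,0,30,0],[45,-25,6,50,0],[45,-55,14,50,0],[45,-76,18,50,0],[45,-76,18,15,0]]

```text
time: 10.75
tool_pos: [0.4244, -0.2487, 0.1422]
tool_rot: [0.003, 0.121, 0.993, -0.002]
contact_force: [0.7, 0.6, 0.0]
gripper_width: 0.527
```

Request:
servo_tool:
  deltas:
    - [[45,0,0,-40,0],[45,0,0,-54,0],[45,0,0,-56,0],[15,0,0,-56,0],[0,0,0,-56,0]]

```text
time: 11.38
tool_pos: [0.4248, -0.2469, 0.0852]
tool_rot: [0.001, 0.121, 0.993, 0.001]
contact_force: [0.3, 4.7, 2.9]
gripper_width: 0.197
```

Request:
servo_tool:
  deltas:
    - [[0,0,0,0,0],[0,0,0,0,0],[0,0,0,0,0]]

```text
time: 11.75
tool_pos: [0.4248, -0.2469, 0.0853]
tool_rot: [0.001, 0.121, 0.993, 0.001]
contact_force: [1.3, 5.1, 3.0]
gripper_width: 0.195
```

Request:
servo_tool:
  deltas:
    - [[0,1.2,0.5,4,0],[0,3,0.5,8,0],[0,5,0,11.5,0]]

```text
time: 12.12
tool_pos: [0.429, -0.2478, 0.095]
tool_rot: [0.001, 0.121, 0.993, -0.001]
contact_force: [4.1, -0.9, -7.2]
gripper_width: 0.195
```

Request:
servo_tool:
  deltas:
    - [[0,2.5,-0.6,3.5,0],[0,5,-1.2,7,0],[0,8.5,-2,10.5,0]]

```text
time: 12.5
tool_pos: [0.4359, -0.2494, 0.1052]
tool_rot: [-0.002, 0.121, 0.993, -0.0]
contact_force: [-1.7, -3.1, -4.8]
gripper_width: 0.196
```

Run:
```python
from h import *
s=state();print(s["tool_pos"],s["gripper_width"],s["contact_force"])
f=grab_frame("scene")[:,:,::-1]
cv2.imwrite("pics/s8.png",cv2.resize(f[190:270,210:290],(700,600),interpolation=cv2.INTER_CUBIC))
```

```text
[ 0.43590796 -0.2494005   0.10515364] 0.19576899912750093 [-1.72806905 -3.09869384 -4.76236535]
```

View pics/s8.png

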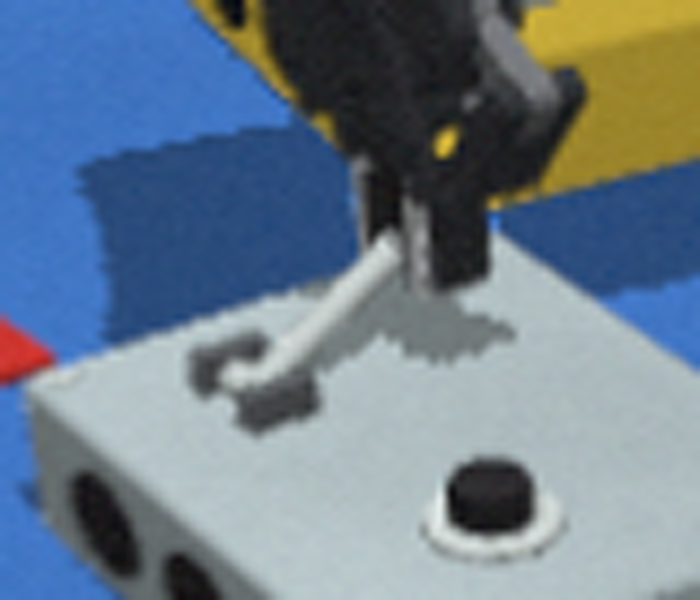

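Request:
servo_tool:
  deltas:
    - [[0,3,-1.2,3.7,0],[0,6.4,-2,7,0],[0,9,-2.7,9.4,0]]

```text
time: 12.92
tool_pos: [0.4482, -0.2525, 0.1146]
tool_rot: [0.003, 0.121, 0.993, -0.0]
contact_force: [9.7, -2.7, -14.6]
gripper_width: 0.186
```

Run:
```python
from h import *
s=state();print(s["tool_pos"],s["gripper_width"],s["contact_force"])
f=grab_frame("scene")[:,:,::-1]
cv2.imwrite("pics/s9.png",cv2.resize(f[190:270,210:290],(700,600),interpolation=cv2.INTER_CUBIC))
print(proj("scene",s["tool_pos"]))
```

```text
[ 0.448218   -0.25250345  0.11457203] 0.18618483270561081 [  9.71151891  -2.67903762 -14.56015569]
[253.50123862 217.3793388 ]
```

View pics/s9.png

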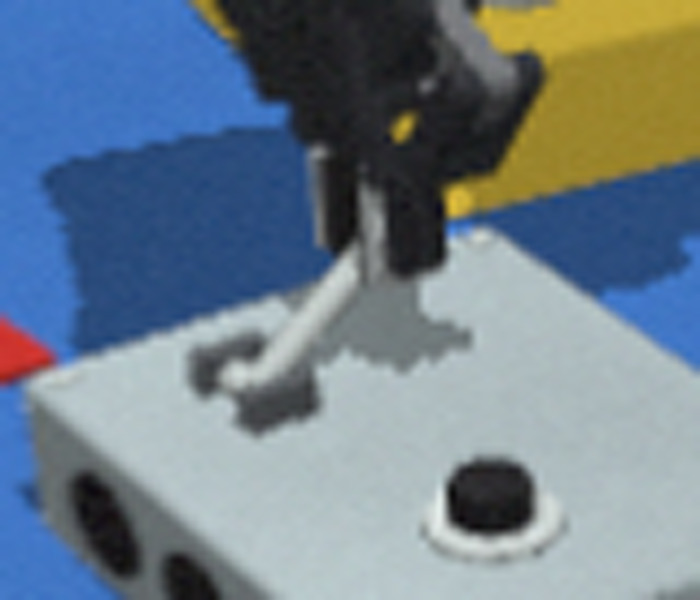

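Run:
```python
from h import *
P=np.array([.4875,-.2644,.064]);xh=np.array([.971,-.240,0])
for th in (1.22,1,.9,.8,.7,.6,.5,.4):
    o=[]
    for r in(.02,.05,.07):
        p=proj("scene",P+r*(-np.sin(th)*xh+np.cos(th)*np.array([0,0,1])));o.append(((p-[210,190])*[8.75,7.5]).round(0).tolist())
    print(th,o)
```

```text
1.22 [[315.0, 345.0], [403.0, 286.0], [461.0, 248.0]]
1 [[308.0, 337.0], [385.0, 265.0], [437.0, 218.0]]
0.9 [[303.0, 334.0], [375.0, 258.0], [422.0, 207.0]]
0.8 [[299.0, 331.0], [363.0, 251.0], [407.0, 197.0]]
0.7 [[293.0, 329.0], [351.0, 246.0], [389.0, 190.0]]
0.6 [[288.0, 328.0], [337.0, 242.0], [370.0, 184.0]]
0.5 [[282.0, 327.0], [322.0, 239.0], [350.0, 180.0]]
0.4 [[276.0, 326.0], [307.0, 238.0], [328.0, 178.0]]
```

The rod is still in the jaws at about 0.7 rad, but the ball is working outwards again. The steel rod is a better thing to hold: sliding along it does no harm and the ball stops it slipping off. Opening here and regrasping on the rod just inside the ball.

Request:
servo_tool:
  deltas:
    - [[45,0,0,0,0],[45,0,0,0,0],[45,0,0,0,0]]

```text
time: 13.35
tool_pos: [0.4464, -0.2524, 0.1155]
tool_rot: [0.001, 0.121, 0.993, -0.0]
contact_force: [-0.5, 0.6, 0.2]
gripper_width: 0.531
```

Request:
servo_tool:
  deltas:
    - [[45,-2.5,0,-20,0],[45,-2.5,0,-32,0],[45,-2.5,0,-32,0],[20,-2.5,0,-32,0],[0,-2.5,0,-32,0]]

```text
time: 13.98
tool_pos: [0.444, -0.2521, 0.0835]
tool_rot: [0.001, 0.121, 0.993, 0.0]
contact_force: [3.3, 14.7, 4.4]
gripper_width: 0.111
```

Request:
servo_tool:
  deltas:
    - [[0,0,0,0,0],[0,0,0,0,0],[0,0,0,0,0]]

```text
time: 14.35
tool_pos: [0.4441, -0.2518, 0.0836]
tool_rot: [0.001, 0.121, 0.993, 0.0]
contact_force: [0.9, 5.8, 6.8]
gripper_width: 0.089
```

Run:
```python
from h import *
s=state();print(s["tool_pos"],s["gripper_width"],s["contact_force"])
f=grab_frame("scene")[:,:,::-1]
cv2.imwrite("pics/s10.png",cv2.resize(f[190:270,210:290],(700,600),interpolation=cv2.INTER_CUBIC))
```

```text
[ 0.44411848 -0.25182834  0.08358408] 0.08933465197875862 [0.93428675 5.84635702 6.76797466]
```

View pics/s10.png

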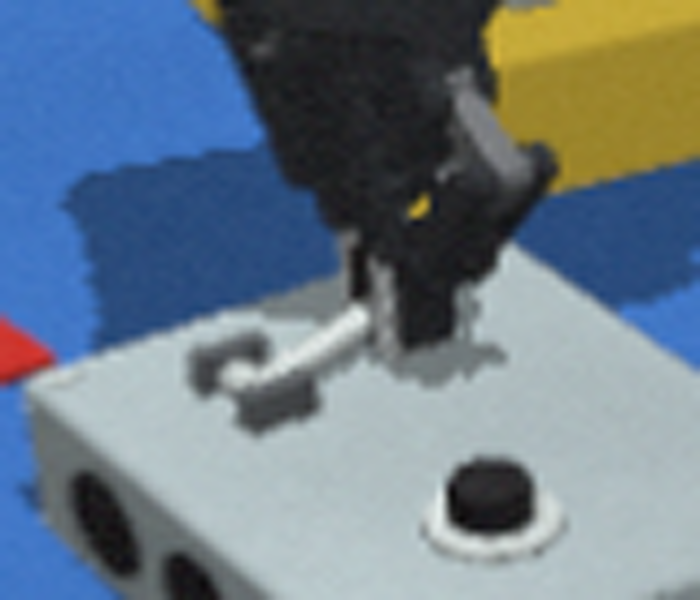

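The rod is now between the pads, inside the ball. Lifting along the arc.

Request:
servo_tool:
  deltas:
    - [[0,2,0.3,5,0],[0,4.4,-0.5,9.2,0],[0,7.2,-1.2,13,0],[0,10,-2,16.5,0],[0,13.5,-2.8,19.7,0]]

```text
time: 15.02
tool_pos: [0.4567, -0.2548, 0.1007]
tool_rot: [-0.0, 0.121, 0.993, 0.0]
contact_force: [7.8, -3.0, -15.0]
gripper_width: 0.091
```

Request:
servo_tool:
  deltas:
    - [[0,3.6,-0.9,2.9,0],[0,7.5,-1.8,5.2,0],[0,11.5,-2.9,7.4,0],[0,16,-4,8.8,0],[0,20.3,-5,10.2,0]]

```text
time: 15.65
tool_pos: [0.4779, -0.2603, 0.1121]
tool_rot: [0.001, 0.121, 0.993, -0.0]
contact_force: [4.3, -5.0, -18.4]
gripper_width: 0.07
```

Run:
```python
from h import *
s=state();print(s["tool_pos"],s["gripper_width"],s["contact_force"])
f=grab_frame("scene")[:,:,::-1]
cv2.imwrite("pics/s11.png",cv2.resize(f[190:270,210:290],(700,600),interpolation=cv2.INTER_CUBIC))
```

```text
[ 0.47793687 -0.26027362  0.11213865] 0.06978760816094413 [  4.3088168   -5.02636569 -18.37087833]
```

View pics/s11.png

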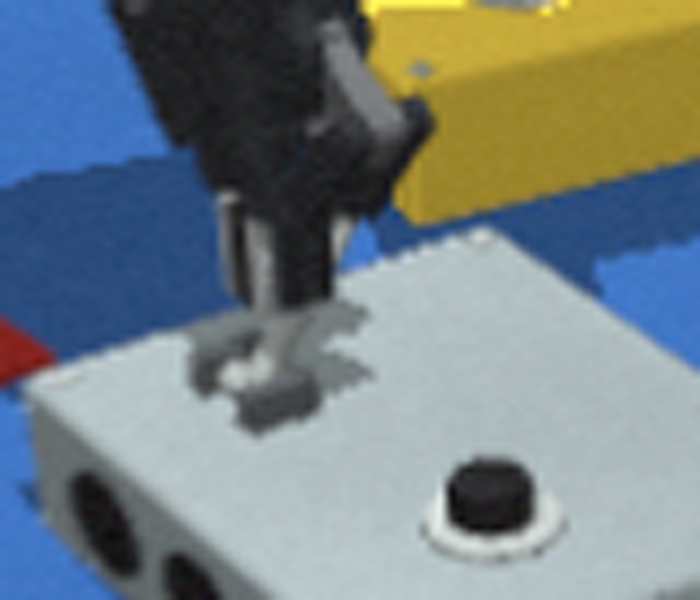

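Request:
servo_tool:
  deltas:
    - [[0,4,-1.5,-1.5,0],[0,8,-3,-2,0],[0,12,-4,-2,0],[0,16,-5,-2.5,0],[0,18,-5.4,-3,0]]

```text
time: 16.32
tool_pos: [0.496, -0.2655, 0.1102]
tool_rot: [0.001, 0.121, 0.993, -0.0]
contact_force: [0.1, -1.0, -0.3]
gripper_width: 0.001
```

Run:
```python
from h import *
s=state();print(s["tool_pos"],s["gripper_width"],s["contact_force"])
f=grab_frame("scene")[:,:,::-1]
cv2.imwrite("pics/s12.png",cv2.resize(f[190:270,210:290],(700,600),interpolation=cv2.INTER_CUBIC))
```

```text
[ 0.49597646 -0.26550475  0.11021221] 0.000618135315746092 [ 0.05765599 -0.97173117 -0.29214387]
```

View pics/s12.png

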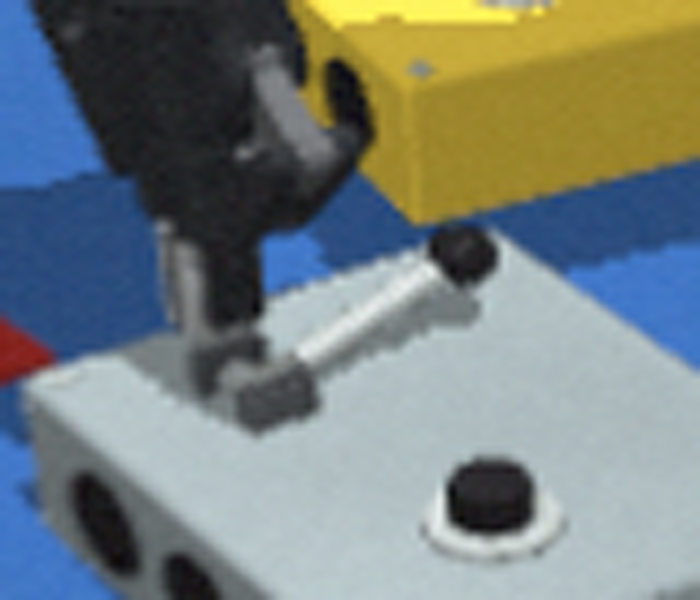

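It slipped off the back again, so I'm changing method. With the fingers shut I'll go behind the ball (robot side) and push it up and forward with their flat edge, following the ball's arc.

Request:
servo_tool:
  deltas:
    - [[0,0,0,40,0],[0,-40,10,45,0],[0,-85,21,45,0],[0,-98,24.5,30,0],[0,-98,24.5,-5,0]]

```text
time: 17.0
tool_pos: [0.3977, -0.2416, 0.1061]
tool_rot: [0.002, 0.121, 0.993, -0.001]
contact_force: [-0.0, -0.9, -0.1]
gripper_width: -0.003
```

Request:
servo_tool:
  deltas:
    - [[0,0,0,-18,0],[0,0,0,-20,0],[0,0,0,-20,0]]

```text
time: 17.38
tool_pos: [0.3979, -0.2412, 0.0853]
tool_rot: [0.0, 0.121, 0.993, -0.0]
contact_force: [0.3, 0.8, 0.5]
gripper_width: 0.003
```

Run:
```python
from h import *
s=state();print(s["tool_pos"],s["gripper_width"],s["contact_force"])
f=grab_frame("scene")[:,:,::-1]
cv2.imwrite("pics/s13.png",cv2.resize(f[190:270,210:290],(700,600),interpolation=cv2.INTER_CUBIC))
```

```text
[ 0.39788372 -0.24120065  0.0853329 ] 0.002823996429340608 [0.27500024 0.78610552 0.50785877]
```

View pics/s13.png

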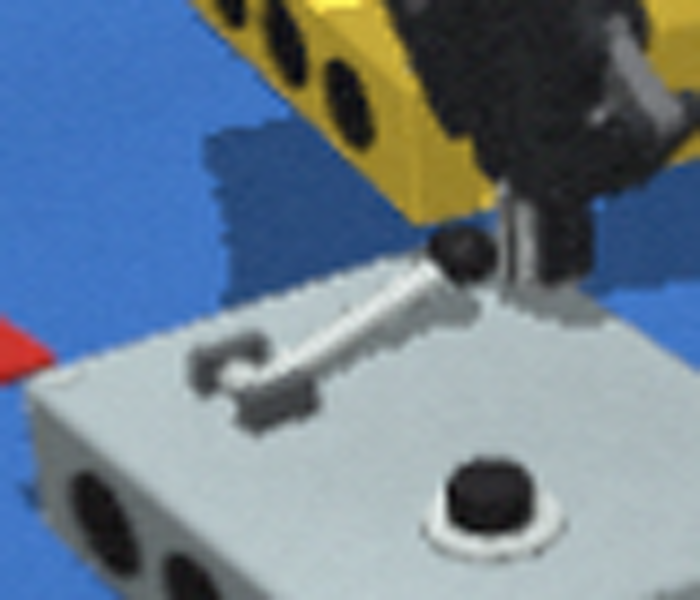

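The shut fingers stand right behind the ball (ball 462,253; finger 520,240). Pushing up and forward.

Request:
servo_tool:
  deltas:
    - [[0,5.3,-1.3,0,0],[0,9,-2.2,8,0],[0,12.4,-3.1,14,0],[0,16.4,-4.1,19.5,0],[0,20.9,-5.2,24.5,0]]

```text
time: 18.05
tool_pos: [0.4157, -0.2455, 0.1096]
tool_rot: [-0.004, 0.121, 0.993, 0.001]
contact_force: [-16.5, 4.3, 9.8]
gripper_width: 0.002
```

Run:
```python
from h import *
s=state();print(s["tool_pos"],s["gripper_width"],s["contact_force"])
f=grab_frame("scene")[:,:,::-1]
cv2.imwrite("pics/s14.png",cv2.resize(f[190:270,210:290],(700,600),interpolation=cv2.INTER_CUBIC))
```

```text
[ 0.41573333 -0.24545418  0.10961849] 0.002247184403117466 [-16.50029535   4.29584848   9.83155752]
```

View pics/s14.png

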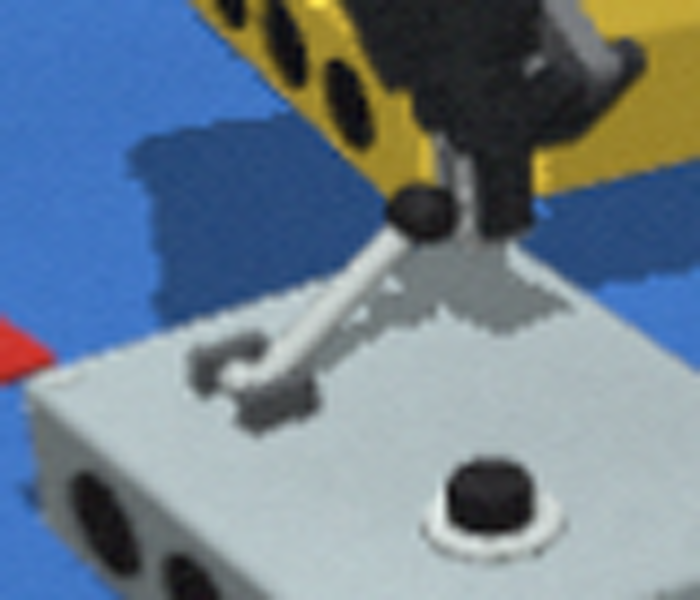

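Request:
servo_tool:
  deltas:
    - [[0,0,0,5,0],[0,4,-1,13,0],[0,10.7,-2.6,18,0],[0,19.4,-4.8,22,0],[0,29,-7.2,25,0]]

```text
time: 18.73
tool_pos: [0.4482, -0.2535, 0.1345]
tool_rot: [0.0, 0.121, 0.993, -0.0]
contact_force: [0.3, 0.6, 0.2]
gripper_width: -0.005
```

Run:
```python
from h import *
s=state();print(s["tool_pos"],s["gripper_width"],s["contact_force"])
f=grab_frame("scene")[:,:,::-1]
cv2.imwrite("pics/s15.png",cv2.resize(f[190:270,210:290],(700,600),interpolation=cv2.INTER_CUBIC))
```

```text
[ 0.44817934 -0.25348544  0.13448725] -0.0051897824295586035 [0.32741855 0.56001791 0.22696312]
```

View pics/s15.png

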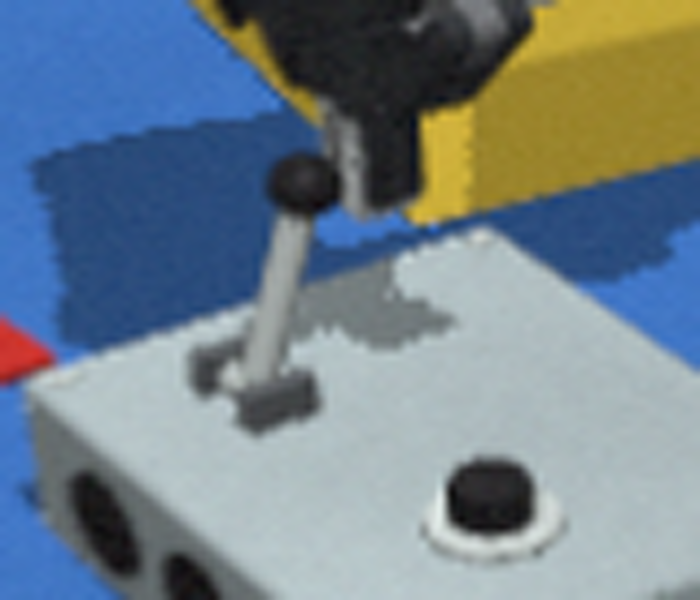

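The lever is nearly upright (ball 303,183). Pushing it the rest of the way.

Request:
servo_tool:
  deltas:
    - [[0,7,-1.7,0,0],[0,14,-3.4,0,0],[0,20,-4.9,0,0],[0,25,-6.2,0,0],[0,28.5,-7,0,0]]

```text
time: 19.4
tool_pos: [0.476, -0.2603, 0.134]
tool_rot: [-0.0, 0.121, 0.993, 0.0]
contact_force: [0.1, 0.2, 0.2]
gripper_width: 0.001
```

Run:
```python
from h import *
s=state();print(s["tool_pos"],s["gripper_width"],s["contact_force"])
f=grab_frame("scene")[:,:,::-1]
cv2.imwrite("pics/s16.png",cv2.resize(f[190:270,210:290],(700,600),interpolation=cv2.INTER_CUBIC))
```

```text
[ 0.47595013 -0.26029088  0.1340214 ] 0.0006163092433222024 [0.08533374 0.21385796 0.16848595]
```

View pics/s16.png

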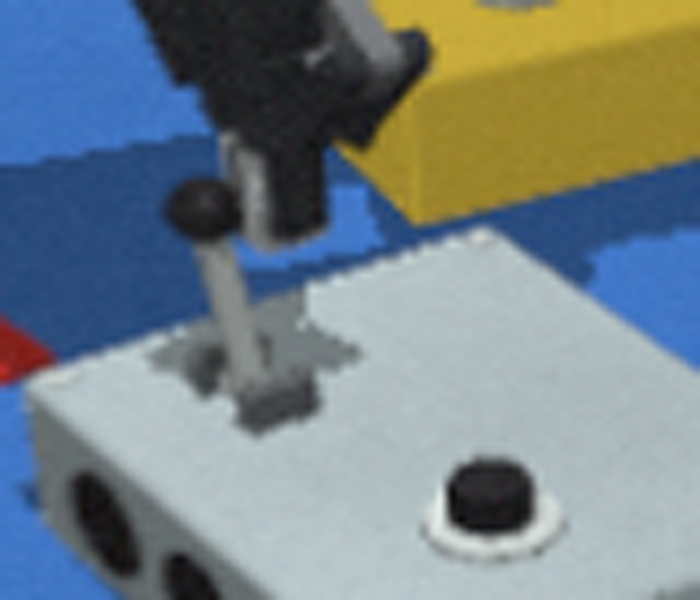

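Request:
servo_tool:
  deltas:
    - [[0,2,-0.5,0,0],[0,2,-0.5,0,0],[0,-8,2,0,0],[0,-25,6,0,0],[0,-40,10,20,0]]

```text
time: 20.08
tool_pos: [0.4334, -0.249, 0.1522]
tool_rot: [-0.002, 0.121, 0.993, 0.001]
contact_force: [-0.3, 0.9, 0.6]
gripper_width: -0.0
```

Request:
servo_tool:
  deltas:
    - [[0,0,0,40,0],[0,0,0,80,0]]

```text
time: 20.32
tool_pos: [0.4345, -0.2498, 0.2347]
tool_rot: [-0.0, 0.121, 0.993, 0.0]
contact_force: [-0.6, 0.5, 0.4]
gripper_width: -0.001
```

Run:
```python
from h import *
s=state();print(s["tool_pos"],s["gripper_width"],s["contact_force"])
f=grab_frame("scene")[:,:,::-1]
cv2.imwrite("pics/s17.png",f)
m=(f[210:226,222:240].max(2)<60);ys,xs=np.nonzero(m);print(xs.mean()+222,ys.mean()+210,m.sum())
```

```text
[ 0.43450413 -0.24975745  0.23470431] -0.0005448117683526877 [-0.56523032  0.5210786   0.43531003]
231.5 218.28571428571428 56
```

View pics/s17.png

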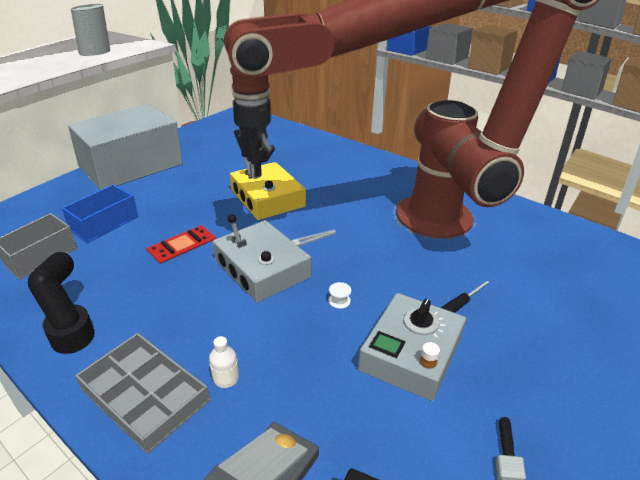

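The ball is back at (231.5,218.3), its starting pixel, so the lever is up, and the button is out at (266,257). Next, refine the knob position.

Run:
```python
from h import *
print("box-based (.4505,.1877)")
print(onz("top",220.5,235.7,.062),onz("scene",421,319.8,.062))
# bar dark top contour in top view & scene
f=grab_frame("top")[:,:,::-1]; cv2.imwrite("pics/t2.png",cv2.resize(f[210:260,190:250],(720,600),interpolation=cv2.INTER_CUBIC))
g=cv2.imread("pics/s17.png");cv2.imwrite("pics/t3.png",cv2.resize(g[290:345,390:456],(720,600),interpolation=cv2.INTER_CUBIC))
G=np.array([.4505,.1877,.104]);xh=np.array([np.cos(.15),np.sin(.15),0])
for d in(-.021,.021):
  p=G+d*xh;print(d,((proj("top",p)-[190,210])*12).round(),((proj("scene",p)-[390,290])*10.9).round())
```

```text
box-based (.4505,.1877)
[0.45254064 0.18920946 0.062     ] [0.45117663 0.18711183 0.062     ]
-0.021 [343. 383.] [418.  77.]
0.021 [321. 183.] [337. 222.]
```

View pics/t2.png

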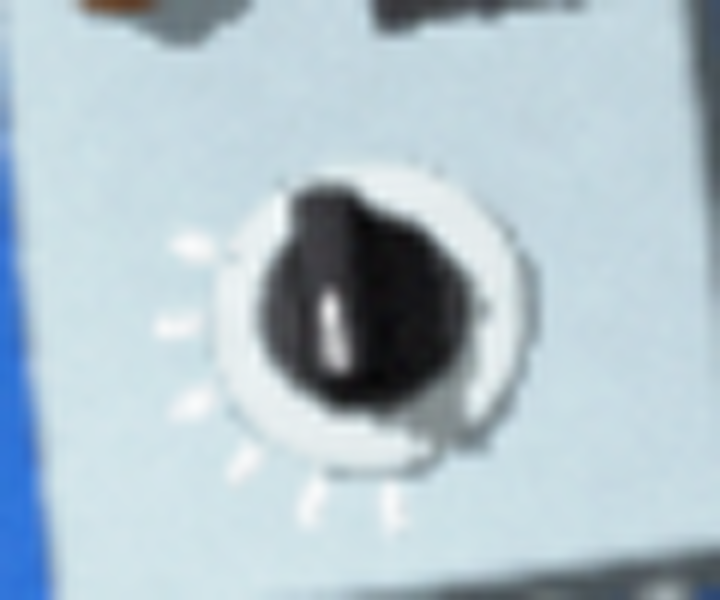

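View pics/t3.png

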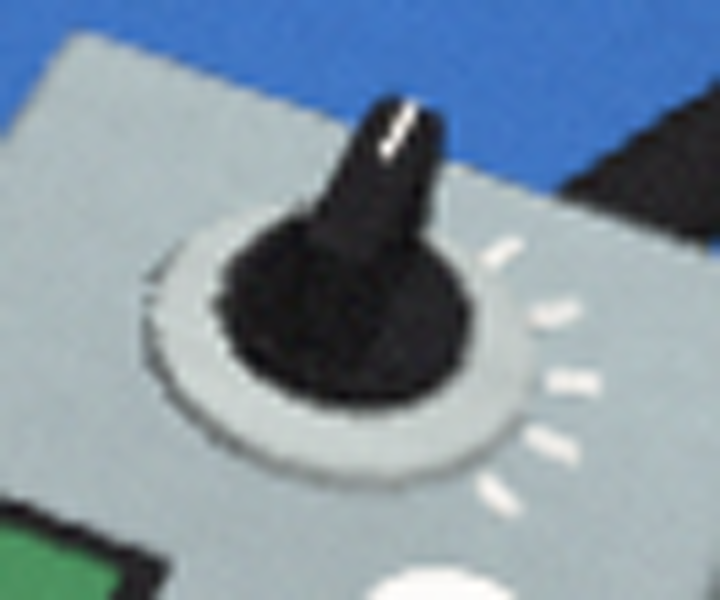

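Request:
servo_tool:
  deltas:
    - [[0,3,50,0,0.8],[10,5,105,0,1.6],[45,8,160,0,2.4],[45,10,215,0,3.2],[45,12,270,0,3.75]]

```text
time: 21.05
tool_pos: [0.4467, 0.0214, 0.2333]
tool_rot: [-0.0, -0.076, 0.997, 0.0]
contact_force: [1.5, -0.5, 0.2]
gripper_width: 0.529
```

Request:
servo_tool:
  deltas:
    - [[45,2,55,-10,0],[45,3,110,-30,0],[45,4.5,155,-55,0],[45,4.5,168,-75,0],[45,4.5,168,-85,0]]

```text
time: 21.68
tool_pos: [0.4506, 0.1881, 0.147]
tool_rot: [-0.002, -0.076, 0.997, -0.0]
contact_force: [0.3, -0.5, 0.2]
gripper_width: 0.528
```

Run:
```python
from h import *
s=state();print(s["tool_pos"],s["tool_rot"],s["gripper_width"],s["contact_force"],s["joint_pos"])
f=grab_frame("scene")[:,:,::-1]
cv2.imwrite("pics/s18.png",cv2.resize(f[240:360,350:480],(780,600),interpolation=cv2.INTER_CUBIC))
```

```text
[0.45055146 0.18805831 0.14695803] [-1.63109210e-03 -7.61239804e-02  9.97096950e-01 -3.89425808e-04] 0.5278006119756079 [ 0.29876866 -0.52184823  0.21784133] [ 2.42963885e-01 -1.92191129e-01  2.02266105e+00 -2.34194203e-04
  1.31446895e+00 -1.48016829e+00]
```

View pics/s18.png

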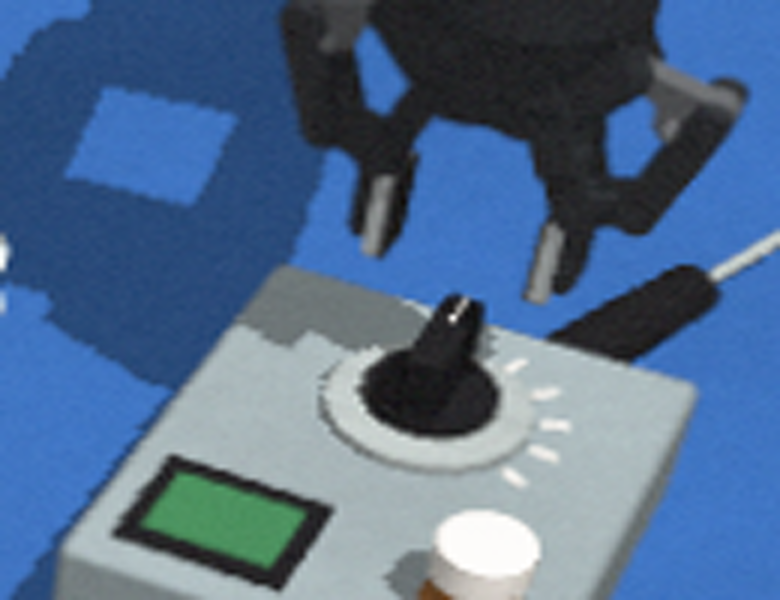

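The jaws straddle the knob (bar at 455,325) and line up with it. Descending and closing.

Request:
servo_tool:
  deltas:
    - [[45,0,0,-30,0],[45,0,0,-45,0],[45,0,0,-51,0],[45,0,0,-51,0]]

```text
time: 22.22
tool_pos: [0.4524, 0.1875, 0.0983]
tool_rot: [0.0, -0.075, 0.997, -0.0]
contact_force: [0.4, 0.1, 0.5]
gripper_width: 0.526
```

Request:
servo_tool:
  deltas:
    - [[20,0,0,0,0],[5,0,0,0,0],[0,0,0,0,0],[0,0,0,0,0],[0,0,0,0,0]]

```text
time: 22.85
tool_pos: [0.4527, 0.1893, 0.0995]
tool_rot: [0.001, -0.075, 0.997, 0.002]
contact_force: [-1.9, 5.2, 3.8]
gripper_width: 0.152
```

Run:
```python
from h import *
s=state();print(s["tool_pos"],s["tool_rot"],s["gripper_width"],s["contact_force"],s["ft_torque"])
f=grab_frame("scene")[:,:,::-1]
cv2.imwrite("pics/s19.png",cv2.resize(f[240:360,350:480],(780,600),interpolation=cv2.INTER_CUBIC))
```

```text
[0.4526842  0.18926274 0.09945255] [ 8.76897106e-04 -7.51803891e-02  9.97168317e-01  1.57738936e-03] 0.15177915718242188 [-1.93765564  5.16414155  3.80035227] [ 0.64962618  0.20635241 -0.00284631]
```

View pics/s19.png

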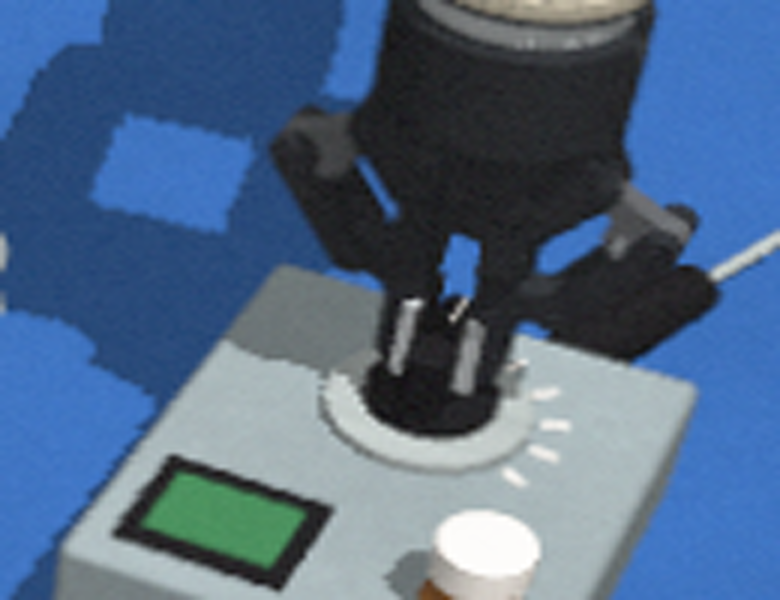

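The knob is gripped, with bar and pointer between the pads at about (455,315). Now turning clockwise to the first stop, centring y by 1 mm.

Request:
servo_tool:
  deltas:
    - [[0,-0.5,1,0,-1],[0,-0.5,1,0,-2],[0,-0.5,1,0,-3],[0,-0.5,1,0,-4],[0,-0.5,1,0,-4]]

```text
time: 23.52
tool_pos: [0.4526, 0.1898, 0.0995]
tool_rot: [0.001, 0.133, 0.991, 0.001]
contact_force: [0.3, 5.0, 3.3]
gripper_width: 0.153
```

Request:
servo_tool:
  deltas:
    - [[0,0,0,0,-1],[0,0,0,0,-2],[0,0,0,0,-3],[0,0,0,0,-4],[0,0,0,0,-4]]

```text
time: 24.15
tool_pos: [0.4528, 0.1903, 0.0995]
tool_rot: [0.001, 0.336, 0.942, 0.002]
contact_force: [0.6, 6.6, 2.3]
gripper_width: 0.15
```

Run:
```python
from h import *
s=state();q=s["tool_rot"];print(s["tool_pos"],np.degrees(2*np.arctan2(q[2],q[1]))-90,s["gripper_width"],s["contact_force"],s["ft_torque"])
f=grab_frame("scene")[:,:,::-1]
cv2.imwrite("pics/s20.png",cv2.resize(f[240:360,350:480],(780,600),interpolation=cv2.INTER_CUBIC))
```

```text
[0.45279768 0.1902584  0.09947794] 50.69289463342196 0.14963331322986137 [0.62975294 6.63928804 2.31512383] [ 0.92593999 -0.08497286  0.03052761]
```

View pics/s20.png

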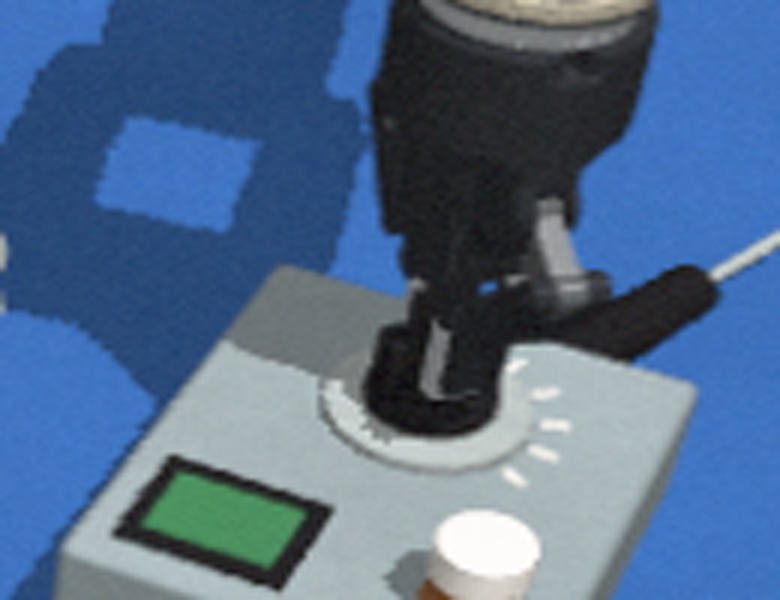

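The second stop is reached (jaw turned 47.9°). Turning the last 24°.

Request:
servo_tool:
  deltas:
    - [[0,0,0,0,-1],[0,0,0,0,-2],[0,0,0,0,-3],[0,0,0,0,-4],[0,0,0,0,-4]]

```text
time: 24.82
tool_pos: [0.4531, 0.1906, 0.0995]
tool_rot: [0.001, 0.525, 0.851, 0.003]
contact_force: [3.3, 8.5, 0.6]
gripper_width: 0.15
```

Request:
servo_tool:
  deltas:
    - [[0,0,0,0,0],[0,0,0,0,0],[0,0,0,0,0]]

```text
time: 25.2
tool_pos: [0.4531, 0.1906, 0.0995]
tool_rot: [0.001, 0.525, 0.851, 0.003]
contact_force: [2.7, 7.6, 1.0]
gripper_width: 0.15
```

Run:
```python
from h import *
s=state();q=s["tool_rot"];print(s["tool_pos"],np.degrees(2*np.arctan2(q[2],q[1]))-90,s["gripper_width"],s["contact_force"],s["ft_torque"])
f=grab_frame("scene")[:,:,::-1];g=grab_frame("top")[:,:,::-1]
cv2.imwrite("pics/s21.png",cv2.resize(f[180:360,220:480],(780,540),interpolation=cv2.INTER_CUBIC))
cv2.imwrite("pics/t21.png",g)
```

```text
[0.45310321 0.19059618 0.09947694] 26.722478792557837 0.15005844304966492 [2.66621651 7.63379863 1.01088146] [ 1.17759484 -0.28310406  0.00921007]
```

View pics/s21.png

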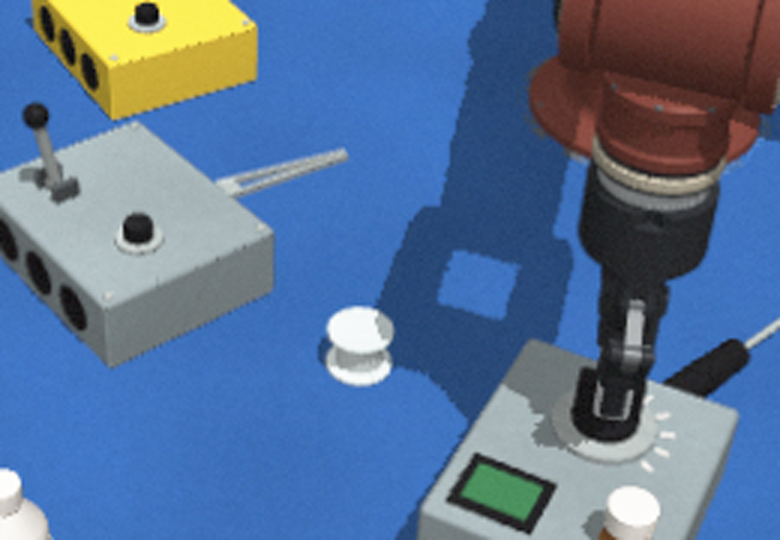

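View pics/t21.png

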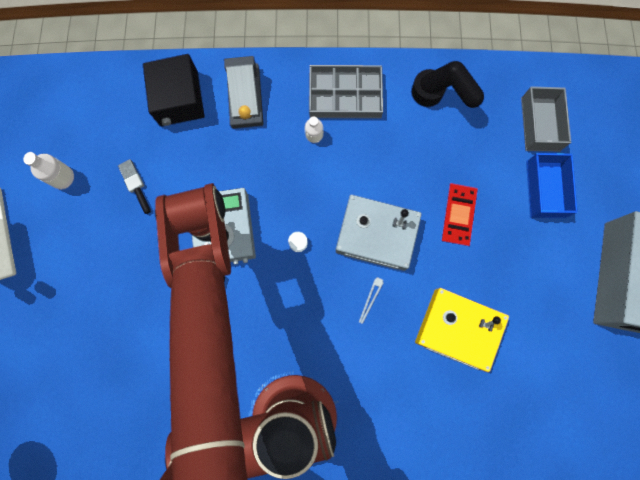

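The jaw has turned 71.9° and the residual torque about z is about 0.01 N m, so the knob is sitting in its detent at the third stop. The lever is up, the button is out and the bystanders look unmoved. Handing in.

```bash
python3 -c "
from plant import *
print(job_done()); s=state(); print(s['time'],s['gripper_width'])"
```

```text
the job is handed in; nothing more can be done
None
the job is handed in; nothing more can be done
```

I pressed the test button and the lever dropped by itself. I then put the lever back up and turned the knob clockwise to the third stop. I handed the job in at about 25 s with the gripper still holding the knob. No verdict is reported, so the results below are my own checks.

**Slips on the way:** four tries to lift the lever by gripping it failed. Three were on the ball and one on the rod; in three the lever slipped out and fell back, and once I let go before it slipped. I got it up by pushing the ball from behind with the fingers shut.

**Last checks:**
- **Lever:** after the lift, the ball was back at its starting pixel (231.5, 218.3 against 231.6, 218.4 at the start), and it stood up in the final picture.
- **Button:** it was out in the final picture.
- **Knob:** I judged the angle from the gripper turn (71.9° for the wanted 72°), because the fingers hid the pointer. The turning moment was near zero (about 0.01 N m), which fits a click stop, and the opening held steady at about 13 mm.
- **Bystanders:** those I could see had not moved. The jar and the screwdriver were hidden from the top camera at the end, but the scene view showed both in place.

**Disagreement:** a sideways push of about 8 N remained at the knob, so my measured knob position was probably 1–3 mm off. That is well inside the 40 mm limit.

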